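# Hold the scrap safe's lid on its balance point

### The job

A colleague is about to fit the stay to the lid of the grey scrap safe. Draw the bolt on the lid fully back, to the left out of its keeper, then take the lid by its brass bar and swing it gently up to its balance point, where it stands upright over its hinge and would fall neither way. Finish while still gripping the bar and holding the lid still there; never let it tip over to the back, and leave the other things on the bench where they are.

Things in the scene. Friction and masses are not known exactly. Their poses are not given: they have to be found in the camera images.
- scrap_safe: grey steel scrap safe fixed to the bench: tank 96 x 116 mm, 130 mm high (foot 112 x 132 mm), on it a narrow neck, 48 mm deep (x), 72 mm wide (y), up to 258 mm. Origin at the centre of its underside; x points from the front (roughly to the robot) to the hinged back edge, y to the left, z up. Place and yaw vary. A keeper bracket stands up at the neck's right (y = -41 to -59 mm, top 277 mm)
- lid_hinge (a point): middle of the lid's hinge axis, at x = 19, y = 0, z = 262 mm in the safe's frame; the axis is parallel to the safe's y
- lid_bar (a point): centre of the lid's round brass bar: 10 mm thick, 52 mm free between two side arms, parallel to the hinge axis, 80 mm from it. Lid shut: the bar is level, in front of the neck at x = -61 mm in the safe's frame, 262 mm above the bench, 32 mm open between it and the neck; grip it from above, one finger on each side; it turns between the fingers as the lid swings
- lid (a joint): angle of the lid in rad: 0 shut and flat, pi/2 upright = balance point (its centre of mass lies in the lid's plane), stop at 2.4 fallen over to the back. With bar and bolt about 0.28 kg (varies), 72 mm wide, 5 mm thick; the hinge has almost no friction: let go on either side of pi/2, the lid falls. It cannot be raised until the bolt is drawn
- bolt_knob (a point): centre of the grip of the bolt's upright black knob on top of the lid: 15 mm in diameter, 25 mm high, from 18 to 43 mm above the lid's top (centre 295 mm above the bench), on a thinner stem; bolt and guide clips below reach 9 mm above the lid's top. Lid shut: near x = -3, y = -8 to -4 mm in the safe's frame
- bolt (a joint): travel of the bolt in m along the safe's y axis, to the left: about 0 shut (its nose lies under the keeper), 0.022 fully drawn (stop). Friction about 2 N; it stays where it is left
- bench_lamp: bench lamp, fixed: an obstacle for the arm. Its brown hood hangs 470 to 540 mm above the bench between robot and safe; a beam 560 to 590 mm up leads from it to a post behind and to the right of the safe. Reach over the hood, left of the beam, tool pointing down; within 0.2 m of the bench the hood stops many arms. Its origin is of no use
- tape_roll: bystander: roll of white tape lying flat, 56 mm across, 20 mm high, loose; origin under its centre
- glue_bottle: bystander: small glue bottle with green cap, 30 mm across, 73 mm high, loose, standing beside the safe; origin under its centre
- flux_jar: bystander: white jar with red lid, 55 mm across, 48 mm high, loose; origin under its centre
- pliers_bench: bystander: flat pliers with red handles, 141 mm long, 13 mm high, loose; origin under its centre
- marker_pen: bystander: marker pen, 121 mm long, 13 mm high, loose; origin under its centre

How it is judged:
By the outcome, as a careful person would: the job done as asked, in the order asked, and still so for the second after the job is handed in, while the arm keeps its last pose, push and grip.
It also fails if it takes over 42 s, if anything falls off the work surface, if the arm or the gripper's body presses on something with over 40 N, if the wrist force passes 120 N, or if a joint passes its speed limit or range.

### The arm

A 6-joint arm with a two-finger parallel gripper is mounted at the origin on a cart in front of the work surface, level with it; the furniture and walls round the work are solid. World frame = base frame: x ahead of the robot, y to its left, z up, the work surface at z = 0. Lengths are in mm, angles in degrees, forces in N, time in s.
With the tool pointing down it reaches from about 350 to 850 mm from the base axis. Payload 8.1 kg.
Tool frame: the origin (TCP) lies between the finger pads; the fingertips stand 8 mm ahead of it and the grasp point (between the pads) lies 11 mm behind it; z points along the fingers, x is the direction in which the jaws open and shut, and the axes are right-handed (so a half turn about z gives the same grasp; the last joint's range is limited). The gripper opens to 85 mm and grips with 20 to 120 N. Pads are 22 mm wide; open, the fingers measure 114 mm over their backs; the gripper's body (76 mm by 85 mm) begins 54 mm behind the grasp point. The pads swing forward as they close: fully open they stand 13 mm farther back than shut.
Start: joints at [39.855, 7.471, 85.268, -0, 87.261, -4.893], TCP at [426.114, 422.413, 239.292] pointing down, gripper open.
Joint ranges: [-169.43, 169.43], [-51.17, 129.36], [1.28, 143.12], [-76.62, 256.62], [0, 156.53], [-152.29, 152.29]. Speed limits (degrees/s): [136.94, 136.94, 159.86, 180, 180, 180].

### API

Orientations are given as [roll, pitch, yaw] about the fixed x, y, z axes, in that order (R = Rz(yaw) Ry(pitch) Rx(roll)).
In Python, from bench import * gives the robot as it stands. The module is installed in compiled form; this text tells all that it offers.
- The arm moves only by the tool apply_moves, never from a script. Its argument "targets" is text: rows parted by semicolons, each of 7 numbers parted by spaces: the turn, a rotation vector about the tool's x, y, z in rad, then the shift along the tool's x, y, z in cm, then the finger opening in cm, from 0 to 8.54. A call has exactly 5 rows; each row is the pose to reach, as a shift and turn from the pose commanded when the call began, along the tool's axes at that moment; what a row does not reach only later rows make up. A row lasts 1/10 s, in which the tool goes at most 50 mm and 8.59 degrees, less where a joint would pass 70% of its speed; a pose out of reach is approached as far as the arm can. A call with a gripper value outside its range is refused whole. The fingers move at their own pace and stop on an object; "force" is the grip in N (left out, the last holds). Time passes only in rows, so rows that repeat a pose let the fingers close, or fill a call up. It gives the time, the measured TCP pose, the force and the opening at its end, in the units of the state.
- sense(): the state, without advancing time (a new reading comes with each control period).
- snapshot(name): name is "scene" or "top"; returns the picture (420x560x3 uint8, red, green, blue); there is no depth.
- camera_model(name): a dict with "fx", "fy", "cx", "cy" (pixels), "k1" (the pictures are not rectified: a ray, as slopes to the right and down, at radius r is drawn at 1 + k1 r^2 times it, then the intrinsics apply), "position" and "attitude" of the camera in the world. Camera axes: x right, y up, looking along -z (the intrinsics and any distortion apply to the point x, -y, -z); pixel columns grow to the right and rows downward; lengths in mm; the calibration is good to about 2 mm. A picture is of the moment at which its call begins. camera_model takes no time and is no camera call.
- hand_in(): hands the job in, once; it reports no verdict.
Trained networks look in the newest picture that a camera, given by its name, has taken for a name from the list of things; names that differ only in an ending like _2 or _b are one class to them, and where a whole thing is asked for, a point or a joint stands for the part that bears it (a point fixed in the world has none). Each returns a list of dicts, best first, with "confidence" (0 to 1); they miss things now and then, are a little off and sometimes report something else, mostly with a low value. They report only what shows in the picture. A call takes as long as a camera call.
- recognise(camera, query): "at" ([row, column] in pixels, amid what is visible of it).
- place_of(camera, query): "at" ([row, column] in pixels: a listed point, or the origin of a listed thing).
The state is a dict: "time": time; "joint_pos": joint angles; "qd": joint speeds; "joint_efforts": joint torques, N m; "tool_pos": TCP position; "tcp_rot": TCP orientation; "ft_force": force on the tool from outside, world axes, zero at the start; "wrist_torque": the same for the moment, N m; "finger_gap": finger opening in mm.
Only numpy, scipy, OpenCV 4.12 (cv2) and the standard library are available. Lean on these libraries where they do the work, as an engineer would, in place of code of your own. Each camera call takes 0.05 s, during which the arm holds its last target. There are 200 camera calls.

## Working session

There is one attempt and no reset: what is moved stays moved. The work goes in short steps, Python scripts to look and compute and a tool call to move; the robot and the scene stay as the last step left them, time stands still between calls to the robot, and variables do not carry over. Pictures are saved under pics/ and viewed, about 8 in all and at most 12, crops included, and the job is handed in when it is done.

Besides the shell and the picture viewer there is one more tool, called after ">>>" as name(argument=value, ...) on one line, values as JSON. apply_moves: Moves the arm, as the interface text tells. Its arguments: {"type":"object","properties":{"targets":{"type":"string"},"force":{"type":"number"}},"required":["targets"]}

```bash
mkdir -p pics
cat > h.py <<'E'
from bench import *
import numpy as np, cv2
from scipy.spatial.transform import Rotation as R
def rot(a):
    a=np.array(a,float)
    return a if a.shape==(3,3) else R.from_euler('xyz',a,degrees=True).as_matrix()
def ray(cam,at):
    m=camera_model(cam); K=np.array([[m['fx'],0,m['cx']],[0,m['fy'],m['cy']],[0,0,1.]])
    u=cv2.undistortPoints(np.array([[[at[1],at[0]]]],float),K,np.array([m['k1'],0,0,0.]))[0,0]
    return np.array(m['position'],float), rot(m['attitude'])@np.array([u[0],-u[1],-1])
def atz(cam,at,z):
    p,d=ray(cam,at); return p+d*(z-p[2])/d[2]
def proj(cam,P):
    m=camera_model(cam); q=(np.array(P,float)-m['position'])@rot(m['attitude'])
    u=np.array([q[0],-q[1]])/-q[2]; u=u*(1+m['k1']*(u@u)); return [m['fy']*u[1]+m['cy'],m['fx']*u[0]+m['cx']]
def save(cam,name):
    im=snapshot(cam); cv2.imwrite('pics/'+name+'.png',im[:,:,::-1]); return im
E
python3 - <<'E'
from h import *
np.set_printoptions(precision=1,suppress=True)
for c in("scene","top"):
    print(c,camera_model(c)); save(c,c+'0')
    for q,z in(("scrap_safe",0),("lid_hinge",262),("lid_bar",262),("bolt_knob",295)):
        for d in place_of(c,q)[:2]: print(q,d,atz(c,d['at'],z))
a=cv2.imread('pics/scene0.png');b=cv2.imread('pics/top0.png')
print(sense())
E
```

```text
scene {'fx': 428.67792053060776, 'fy': 428.67792053060776, 'cx': 279.71152432609676, 'cy': 206.6212547135038, 'k1': 0.0017469455251909994, 'position': array([ 93.5, 804. , 993.3]), 'attitude': array([  39.1,    0.8, -140.9])}
scrap_safe {'at': [257.6, 268.3], 'confidence': 0.85} [525.8 344.7   0. ]
top {'fx': 427.49294158738456, 'fy': 427.49294158738456, 'cx': 275.55936587965687, 'cy': 211.9114703407786, 'k1': -0.08078449108051995, 'position': array([ 333.7,  310.7, 1085.6]), 'attitude': array([ 10.7,  -1.3, -89.3])}
scrap_safe {'at': [210.7, 253.7], 'confidence': 0.56} [542.2 345.7   0. ]
lid_hinge {'at': [177.3, 246.7], 'confidence': 0.59} [559.3 352.7 262. ]
lid_bar {'at': [216.2, 264.7], 'confidence': 0.97} [481.3 315.5 262. ]
bolt_knob {'at': [180.9, 258.4], 'confidence': 0.59} [543.6 328.5 295. ]
{'time': 0.5, 'joint_pos': array([39.9,  7.5, 85.3,  0. , 87.3, -4.9]), 'qd': array([ 0.1, -0.1, -0. ,  0. , -0.1,  0. ]), 'joint_efforts': array([  0. , -56.9, -50. ,  -0. ,   0. ,   0. ]), 'tool_pos': array([426.1, 422.4, 239.3]), 'tcp_rot': array([-180. ,    0. ,   44.7]), 'ft_force': array([ 0.5, -0.7, -0.4]), 'wrist_torque': array([-0.,  0., -0.]), 'finger_gap': 85.37022427994413}
```

View pics/top0.png

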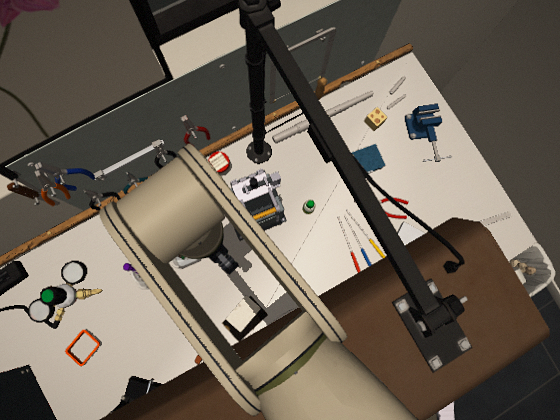

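View pics/scene0.png

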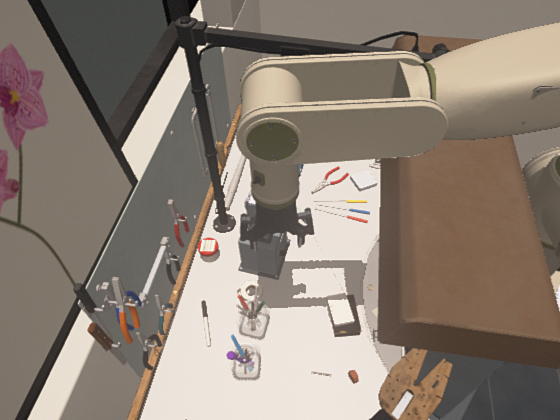

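Run:
```python
from h import *
np.set_printoptions(precision=1,suppress=True)
im=cv2.imread('pics/top0.png')
cv2.imwrite('pics/crop0.png',cv2.resize(im[150:240,210:330],None,fx=6.6,fy=6.6,interpolation=cv2.INTER_CUBIC))
print('hood top z540')
for at in((222,455),(226,490),(300,550),(420,530),(300,400),(250,395),(322,300),(385,170),(358,205)): print(at,atz('top',at,540)[:2])
for at in((95,395),(155,390),(325,410),(350,380)): print('scene',at,atz('scene',at,540)[:2],atz('scene',at,470)[:2])
print('beam z590',[atz('top',a,590)[:2] for a in((10,250),(300,420),(20,265),(300,440))])
```

```text
hood top z540
(222, 455) [427.7  61.9]
(226, 490) [422.9  13.5]
(300, 550) [325.  -63.7]
(420, 530) [174.3 -25.8]
(300, 400) [326.  140.3]
(250, 395) [389.7 144.6]
(322, 300) [298.1 267.7]
(385, 170) [220.  426.3]
(358, 205) [253.1 384.5]
scene (95, 395) [332.1 207.3] [369.  115.1]
scene (155, 390) [264.5 341.5] [291.  270.1]
scene (325, 410) [111.5 563.5] [114.3 526.4]
scene (350, 380) [122.8 608.6] [127.4 578.4]
beam z590 [array([699., 338.]), array([326.7, 132.2]), array([684.2, 317.9]), array([326.7, 108.3])]
```

View pics/crop0.png

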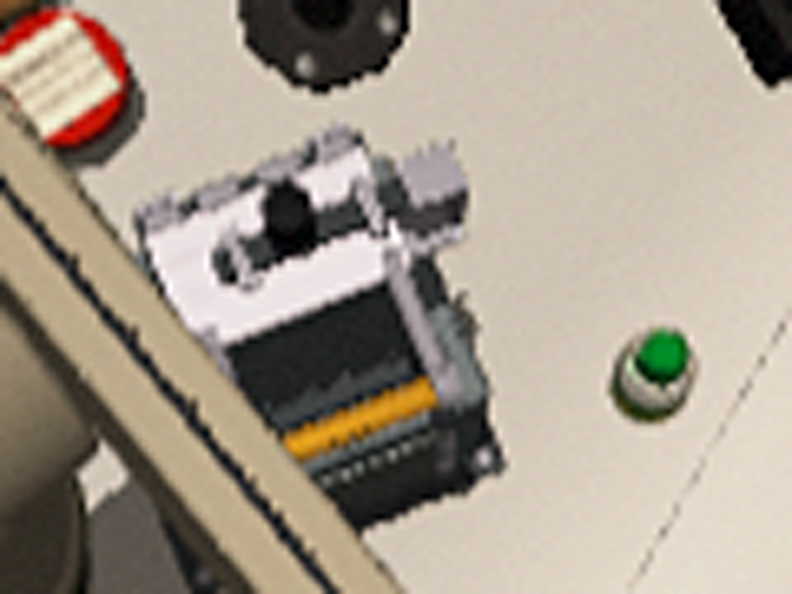

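```bash
cat >> h.py <<'E'
def S(pose,P): 
    x,y,a=pose; return R.from_euler('z',a,degrees=True).apply(P)+[x,y,0]
E
python3 - <<'E'
from h import *
from scipy.optimize import least_squares
np.set_printoptions(precision=1,suppress=True)
c2=lambda p:(150+p[1]/6.6-.42,210+p[0]/6.6-.42)
for n,z,a,b in(('bar',265,(285,445),(435,390)),('hinge',264,(155,210),(345,135)),('lidfront',267,(230,340),(385,290))):
    A,B=atz('top',c2(a),z),atz('top',c2(b),z);d=A-B; print(n,A,B,np.degrees(np.arctan2(-d[0],d[1])))
# features: model point -> crop px
F=[((-61,0,262),(356,420)),((-3,-6,307),(288,188)),((-61,-26,262),(438,392))]
f=lambda p:np.ravel([np.array(proj('top',S(p,m)))-c2(c) for m,c in F])
r=least_squares(f,[540,340,22]);print(r.x,r.fun)
im=cv2.imread('pics/crop0.png')
def L(Ps,col):
    q=[proj('top',S(r.x,P)) for P in Ps]; q=np.array([[(v[1]-210+.42)*6.6,(v[0]-150+.42)*6.6] for v in q]).astype(int)
    cv2.polylines(im,[q],False,col,1)
L([(-61,26,262),(-61,-26,262)],(0,0,255));L([(19,36,262),(19,-36,262)],(0,0,255));L([(-3,-6,267),(-3,-6,310)],(0,255,0))
L([(-56,-66,0),(-56,66,0),(56,66,0),(56,-66,0),(-56,-66,0)],(255,0,255))
L([(-24,36,258),(-24,-36,258)],(255,0,0));L([(0,-41,277),(0,-59,277)],(255,255,0));L([(-48,58,130),(-48,-58,130),(48,-58,130)],(0,255,255))
cv2.imwrite('pics/ov0.png',im)
E
```

```text
bar [478.8 338.7 265. ] [496.  294.7 265. ] 21.408408652271746
hinge [549.9 379.4 264. ] [574.3 322.8 264. ] 23.31298442932446
lidfront [509.8 355.7 267. ] [525.8 310.  267. ] 19.293493804054066
[543.6 343.1  23.6] [-0.3 -0.4  1.3  0.9 -1.  -0.6]
```

View pics/ov0.png

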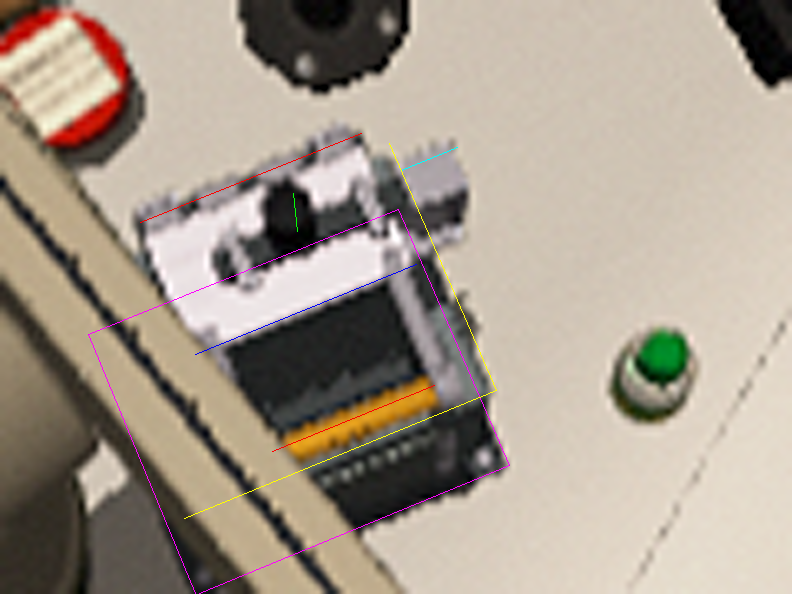

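```bash
cat >> h.py <<'E'
def go(pos,rpy=(180,0,21.7)):
    s=sense(); T=rot(s['tcp_rot']); d=T.T@(np.array(pos)-s['tool_pos'])/10
    w=R.from_matrix(T.T@rot(rpy)).as_rotvec()
    print('turn',w.round(3),'shift cm',d.round(2),'| t',round(s['time'],2),'tcp',s['tool_pos'].round(1),s['tcp_rot'].round(1),'F',s['ft_force'].round(1),'gap',round(s['finger_gap'],1),'j',s['joint_pos'].round(1))
E
python3 - <<'E'
from h import *
c2=lambda p:(150+p[1]/6.6-.42,210+p[0]/6.6-.42)
print(atz('top',c2((289,212)),295),atz('top',c2((288,186)),307.5), S((543.5,343,21.7),[(-3,-6,295),(-61,0,262),(19,0,262)]))
go((426,422,340),(180,0,44.7)); go((542.5,337,340))
E
```

```text
[541.84415111 338.10290796 295.        ] [546.19650416 338.1274681  307.5       ] [[542.93108283 336.3159643  295.        ]
 [486.82291314 320.44544781 262.        ]
 [561.15351886 350.02518839 262.        ]]
turn [-0.     0.     0.001] shift cm [ -0.04   0.02 -10.07] | t 0.5 tcp [426.1 422.4 239.3] [-180.     0.    44.7] F [ 0.5 -0.7 -0.4] gap 85.4 j [39.9  7.5 85.3  0.  87.3 -4.9]
turn [0.    0.    0.402] shift cm [  2.26  14.26 -10.08] | t 0.5 tcp [426.1 422.4 239.3] [-180.     0.    44.7] F [ 0.5 -0.7 -0.4] gap 85.4 j [39.9  7.5 85.3  0.  87.3 -4.9]
```

>>> apply_moves(targets="0 0 0.1 0 0 -4 5; 0 0 0.2 0 0 -8 5; 0 0 0.3 0 1 -10.5 5; 0 0 0.35 0.5 3 -10.5 4.5; 0 0 0.402 1 6 -10.5 4.5", force=30)

```text
time: 1.0
tool_pos: [475.6, 387.8, 346.4]
tcp_rot: [-179.9, -0.2, 21.7]
ft_force: [0.5, 0.8, -0.7]
finger_gap: 45.0
```

```bash
python3 -c "
from h import *
go((542.5,337,345))"
```

```text
turn [-0.001 -0.003  0.   ] shift cm [4.33 7.19 0.15] | t 1.0 tcp [475.6 387.8 346.4] [-179.9   -0.2   21.7] F [ 0.5  0.8 -0.7] gap 45.0 j [34.4  8.4 73.2  0.  98.2 12.7]
```

>>> apply_moves(targets="0 0 0 1 2 0 4; 0 0 0 2.2 4 0 4; 0 0 0 3.5 6 0 4; 0 0 0 4.33 7.15 0 4; 0 0 0 4.33 7.15 0 4")

```text
time: 1.5
tool_pos: [543.3, 335.3, 343.9]
tcp_rot: [180.0, 0.0, 21.6]
ft_force: [0.4, 0.1, 0.8]
finger_gap: 39.8
```

```bash
python3 -c "
from h import *
go((542.5,337,288))
a=save('scene','s1');b=save('top','t1')
im=np.hstack([cv2.resize(a[150:300,180:350],None,fx=2.4,fy=3.2),cv2.resize(b[120:270,200:320],None,fx=3.2,fy=3.2)])
cv2.imwrite('pics/c1.png',im[:,:,::-1])"
```

```text
turn [ 0.     0.    -0.002] shift cm [-0.01 -0.19  5.59] | t 1.5 tcp [543.3 335.3 343.9] [180.    0.   21.6] F [0.4 0.1 0.8] gap 39.8 j [27.1 12.5 68.8 -0.  98.7  5.5]
```

View pics/c1.png

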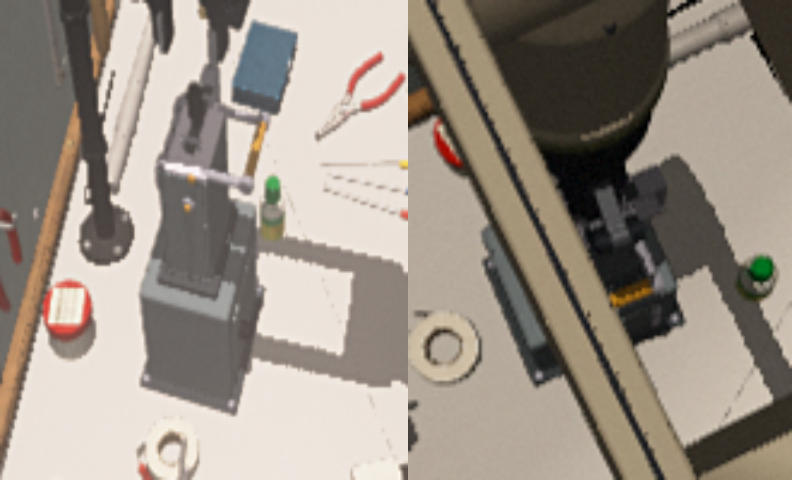

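Run:
```python
from h import *
np.set_printoptions(precision=1,suppress=True)
for q,z in(("lid_hinge",262),("lid_bar",262),("bolt_knob",295),("scrap_safe",0)):
    for d in place_of('scene',q)[:2]: print(q,d,atz('scene',d['at'],z))
im=cv2.imread('pics/s1.png')[160:290,225:310]
k=6
im=cv2.resize(im,None,fx=k,fy=k,interpolation=cv2.INTER_CUBIC)[:600]
p=(543.5,343,21.7)
def L(Ps,col):
    q=[proj('scene',S(p,P)) for P in Ps]; q=np.array([[(v[1]-225+.42)*k,(v[0]-160+.42)*k] for v in q]).astype(int)
    cv2.polylines(im,[q],False,col,1)
L([(-61,26,262),(-61,-26,262)],(0,0,255));L([(19,36,262),(19,-36,262)],(0,0,255));L([(-3,-6,282),(-3,-6,307)],(0,255,0))
L([(-24,36,258),(-24,36,130)],(255,0,0));L([(-48,58,130),(-48,-58,130)],(0,255,255));L([(48,58,130),(-48,58,130),(-48,58,5)],(0,255,255))
cv2.imwrite('pics/ov1.png',im)
```

```text
lid_hinge {'at': [191.1, 249.0], 'confidence': 0.74} [560.3 357.5 262. ]
lid_hinge {'at': [183.6, 329.8], 'confidence': 0.22} [430. 225. 262.]
lid_bar {'at': [196.7, 285.3], 'confidence': 0.61} [485.3 319.3 262. ]
bolt_knob {'at': [181.8, 259.9], 'confidence': 0.41} [538.5 342.3 295. ]
scrap_safe {'at': [257.5, 265.4], 'confidence': 0.59} [532.2 349.3   0. ]
```

View pics/ov1.png

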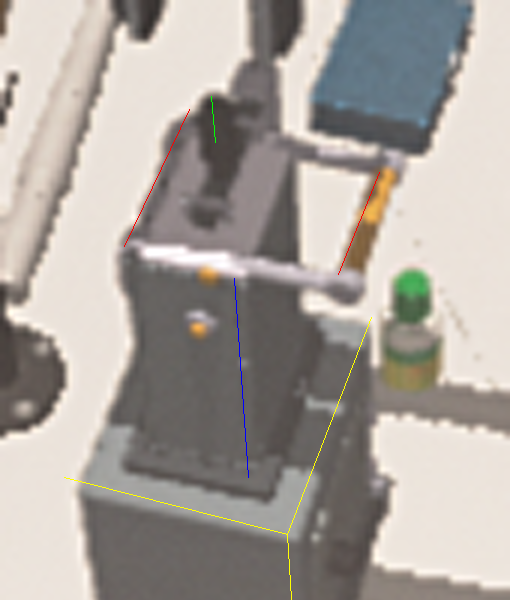

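Run:
```python
from h import *
from scipy.optimize import least_squares
np.set_printoptions(precision=1,suppress=True)
ct=lambda p:(150+p[1]/6.6-.42,210+p[0]/6.6-.42)
cs=lambda p:(160+p[1]/6-.42,225+p[0]/6-.42)
F=[('top',(-61,0,262),ct((356,420))),('top',(-61,-26,262),ct((438,392))),('top',(-56,-66,2),ct((503,465))),('top',(19,36,262),ct((147,215))),('top',(19,-36,262),ct((352,137))),
('scene',(-61,26,262),cs((356,271))),('scene',(-61,-26,262),cs((392,167))),('scene',(48,58,130),cs((82,490))),('scene',(-48,58,130),cs((308,535))),('scene',(19,36,262),cs((125,248)))]
for sel in (F,[f for f in F if f[0]=='top'],[f for f in F if f[0]=='scene']):
    f=lambda p:np.ravel([np.array(proj(c,S(p,m)))-u for c,m,u in sel])
    r=least_squares(f,[540,340,22],loss='soft_l1');print(r.x);print(f(r.x).reshape(-1,2))
    print(S(r.x,[(-3,-6,295),(-61,0,262),(19,0,262)]))
print('knob rays',atz('top',ct((289,212)),295),atz('scene',cs((214,120)),295))
```

```text
[541.2 343.   25.2]
[[ 0.6  0.5]
 [-0.5  0.1]
 [ 0.1  1.2]
 [ 2.8 -1. ]
 [ 0.3  1.1]
 [-0.1 -0.9]
 [ 0.1 -1.6]
 [-0.3 -1.3]
 [-0.2 -0.9]
 [ 0.8  1.5]]
[[541.  336.3 295. ]
 [486.  317.  262. ]
 [558.4 351.1 262. ]]
[543.3 342.8  23.3]
[[-0.1 -0.3]
 [-0.8 -0.5]
 [ 0.3  1. ]
 [ 1.1 -0.8]
 [-0.3  1.7]]
[[542.9 336.1 295. ]
 [487.3 318.6 262. ]
 [560.7 350.3 262. ]]
[539.5 341.5  24.9]
[[-0.  -0. ]
 [ 0.2 -0.5]
 [-0.5 -0.5]
 [-0.2 -0.1]
 [ 0.7  2.5]]
[[539.3 334.7 295. ]
 [484.2 315.8 262. ]
 [556.7 349.4 262. ]]
knob rays [541.8 338.1 295. ] [542.2 336.8 295. ]
```

>>> apply_moves(targets="0 0 -0.025 -0.1 -0.2 1.5 4; 0 0 -0.025 -0.1 -0.2 3 4; 0 0 -0.025 -0.1 -0.2 4.5 4; 0 0 -0.025 -0.1 -0.2 5.3 4; 0 0 -0.025 -0.1 -0.2 5.6 4")

```text
time: 2.3
tool_pos: [539.7, 337.6, 286.3]
tcp_rot: [180.0, 0.2, 23.1]
ft_force: [0.7, 0.3, 0.1]
finger_gap: 40.1
```

>>> apply_moves(targets="0 0 0 0 0 0 1.2; 0 0 0 0 0 0 1.2; 0 0 0 0 0 0 1.2; 0 0 0 0 0 0 1.2; 0 0 0 0 0 0 1.2", force=25)

```text
time: 2.8
tool_pos: [540.1, 337.7, 289.0]
tcp_rot: [180.0, 0.0, 23.1]
ft_force: [-4.0, -2.5, 0.6]
finger_gap: 14.1
```

>>> apply_moves(targets="0 0 0 0 -0.4 0 1.2; 0 0 0 0 -0.9 0 1.2; 0 0 0 0 -1.4 0 1.2; 0 0 0 0 -1.8 0 1.2; 0 0 0 0 -2.1 0 1.2")

```text
time: 3.3
tool_pos: [532.5, 355.1, 288.9]
tcp_rot: [179.8, 0.1, 23.1]
ft_force: [0.3, -18.6, 2.7]
finger_gap: 13.8
```

>>> apply_moves(targets="0 0 0 0 -0.05 0 1.2; 0 0 0 0 -0.1 0 1.2; 0 0 0 0 -0.2 0 1.2; 0 0 0 0 -0.25 0 1.2; 0 0 0 0 -0.25 0 1.2")

```text
time: 3.8
tool_pos: [532.5, 355.2, 289.0]
tcp_rot: [179.6, 0.1, 22.9]
ft_force: [0.1, -20.5, 3.1]
finger_gap: 14.1
```

>>> apply_moves(targets="0 0 0 0 0.1 0 4; 0 0 0 0 0.2 0 4; 0 0 0 0 0.2 -1 4; 0 0 0 0 0.2 -3 4; 0 0 0 0 0.2 -5 4")

```text
time: 4.3
tool_pos: [531.8, 358.1, 339.5]
tcp_rot: [-180.0, -0.0, 23.2]
ft_force: [0.5, 0.1, -0.3]
finger_gap: 40.0
```

```bash
python3 -c "
from h import *
go((532.5,355.2,345))
a=save('scene','s2');b=save('top','t2')
k=5
im=np.hstack([cv2.resize(a[160:270,225:305],None,fx=k,fy=k,interpolation=2),cv2.resize(b[160:270,230:300],None,fx=k,fy=k,interpolation=2)])
cv2.imwrite('pics/c2.png',im[:,:,::-1])
for q,z in(('lid_bar',262),('bolt_knob',295),('lid_hinge',262)):
  for c in('scene','top'):
    for d in place_of(c,q)[:1]: print(c,q,d,atz(c,d['at'],z))
"
```

```text
turn [-0.    -0.     0.026] shift cm [-0.05  0.29 -0.55] | t 4.3 tcp [531.8 358.1 339.5] [-180.    -0.    23.2] F [ 0.5  0.1 -0.3] gap 40.0 j [29.4 12.9 68.8  0.  98.2  6.2]
scene lid_bar {'at': [195.1, 282.8], 'confidence': 0.92} [492.67488707 319.12107418 262.        ]
top lid_bar {'at': [214.1, 261.6], 'confidence': 0.88} [485.35285332 321.68309915 262.        ]
scene bolt_knob {'at': [189.0, 256.4], 'confidence': 0.69} [530.61393147 363.07712696 295.        ]
top bolt_knob {'at': [183.4, 245.2], 'confidence': 0.6} [538.23281256 353.58203675 295.        ]
scene lid_hinge {'at': [191.4, 247.9], 'confidence': 0.81} [561.61789302 359.70278116 262.        ]
top lid_hinge {'at': [178.6, 249.6], 'confidence': 0.59} [556.7712419  346.88093556 262.        ]
```

View pics/c2.png

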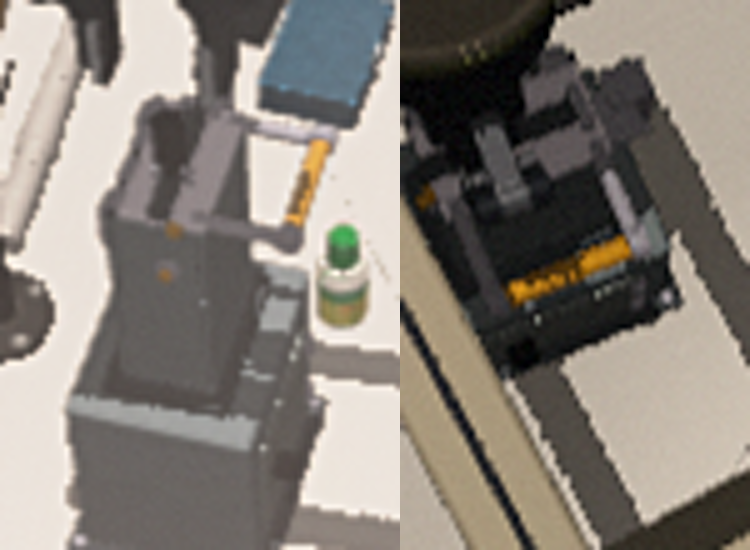

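Run:
```python
from h import *
np.set_printoptions(precision=1,suppress=True)
ct=lambda p:(160+p[1]/5-.4,230+(p[0]-400)/5-.4)
cs=lambda p:(160+p[1]/5-.4,225+p[0]/5-.4)
for c,f,a,b in(('top',ct,(510,293),(632,246)),('scene',cs,(293,224),(323,140))):
    A,B=atz(c,f(a),263),atz(c,f(b),263);d=A-B;print(c,A,B,(A+B)/2,np.linalg.norm(d),np.degrees(np.arctan2(-d[0],d[1])))
go((487,319,320),(180,0,23.2))
```

```text
top [476.7 341.  263. ] [496.2 293.6 263. ] [486.5 317.3 263. ] 51.25164241901528 22.348016933076376
scene [474.5 340.3 263. ] [494.8 293.2 263. ] [484.7 316.7 263. ] 51.28127781082992 23.386321602897443
turn [ 0.  0. -0.] shift cm [-5.6  1.8  1.7] | t 4.7 tcp [531.6 357.6 336.8] [180.    0.1  23.2] F [-0.2  0.2 -0.3] gap 40.4 j [29.3 13.  69.1  0.  98.1  6.2]
```

>>> apply_moves(targets="0 0 0 -1.5 0.5 0 3; 0 0 0 -3.2 1 0 3; 0 0 0 -4.8 1.6 0 3; 0 0 0 -5.8 1.9 0 3; 0 0 0 -5.8 1.9 0 3")

```text
time: 5.2
tool_pos: [485.5, 316.9, 338.2]
tcp_rot: [180.0, 0.0, 23.1]
ft_force: [1.3, -0.1, 0.6]
finger_gap: 30.2
```

```bash
python3 -c "
from h import *
go((486,317.5,251),(180,0,23.1))"
```

```text
turn [0.    0.    0.001] shift cm [ 0.07 -0.04  8.72] | t 5.2 tcp [485.5 316.9 338.2] [180.    0.   23.1] F [ 1.3 -0.1  0.6] gap 30.2 j [28.1  3.2 79.5 -0.  97.2  4.9]
```

>>> apply_moves(targets="0 0 0 0.05 0 2 3; 0 0 0 0.05 0 4 3; 0 0 0 0.05 0 5.5 3; 0 0 0 0.05 0 6.5 3; 0 0 0 0.05 0 7 3")

```text
time: 5.7
tool_pos: [486.4, 317.6, 266.9]
tcp_rot: [180.0, 0.1, 23.2]
ft_force: [1.1, -0.2, -0.5]
finger_gap: 30.2
```

>>> apply_moves(targets="0 0 0 0 0 0.5 3; 0 0 0 0 0 1 3; 0 0 0 0 0 1.5 3; 0 0 0 0 0 1.7 3; 0 0 0 0 0 1.7 3")

```text
time: 6.2
tool_pos: [486.5, 317.0, 250.9]
tcp_rot: [180.0, 0.1, 23.1]
ft_force: [-0.1, -3.9, -0.1]
finger_gap: 29.8
```

>>> apply_moves(targets="0 0 0 0 0 0 0.7; 0 0 0 0 0 0 0.7; 0 0 0 0 0 0 0.7; 0 0 0 0 0 0 0.7; 0 0 0 0 0 0 0.7", force=25)

```text
time: 6.7
tool_pos: [485.5, 317.4, 251.5]
tcp_rot: [-180.0, 0.1, 23.2]
ft_force: [-7.7, -4.6, 3.4]
finger_gap: 9.1
```

```bash
python3 -c "
from h import *
go((486,317.5,251),(180,0,23.1))
for i in range(3): snapshot('top'); go((486,317.5,251),(180,0,23.1))"
```

```text
turn [-0.     0.002  0.001] shift cm [0.05 0.01 0.05] | t 6.7 tcp [485.5 317.4 251.5] [-1.80e+02  1.00e-01  2.32e+01] F [-7.7 -4.6  3.4] gap 9.1 j [28.1  4.2 87.4  0.  88.5  4.9]
turn [-0.     0.002  0.001] shift cm [0.05 0.01 0.05] | t 6.75 tcp [485.5 317.4 251.6] [-1.80e+02  1.00e-01  2.32e+01] F [-7.7 -5.   3.8] gap 8.8 j [28.1  4.2 87.4  0.  88.5  4.9]
turn [-0.     0.002  0.001] shift cm [0.05 0.01 0.06] | t 6.8 tcp [485.5 317.4 251.6] [-1.80e+02  1.00e-01  2.32e+01] F [-7.6 -5.1  3.6] gap 9.2 j [28.1  4.2 87.4  0.  88.5  4.9]
turn [-0.     0.003  0.001] shift cm [0.06 0.01 0.05] | t 6.85 tcp [485.5 317.3 251.5] [-1.80e+02  1.00e-01  2.32e+01] F [-8.  -5.4  4.2] gap 9.0 j [28.1  4.2 87.5  0.  88.5  4.9]
```

>>> apply_moves(targets="0 0 0 -0.06 0 0 0.7; 0 0 0 -0.11 0 -0.4 0.7; 0 0 0 -0.08 0 -0.8 0.7; 0 0 0 -0.03 0 -1.2 0.7; 0 0 0 0.04 0 -1.59 0.7")

```text
time: 7.35
tool_pos: [486.7, 317.9, 267.4]
tcp_rot: [-180.0, 0.0, 23.2]
ft_force: [-3.0, -1.3, -2.3]
finger_gap: 8.6
```

```bash
cat >> h.py <<'E'
def st(b0=(485.5,317.4,262),yaw=23.1):
    s=sense(); d=R.from_euler('z',-yaw,degrees=True).apply(s['tool_pos']+np.array([0,0,11])-b0); f=R.from_euler('z',-yaw,degrees=True).apply(s['ft_force'])
    print('t',round(s['time'],2),'dx dy dz',d.round(1),'th',np.arctan2(d[2],80-d[0]).round(3),'rad',np.hypot(d[2],80-d[0]).round(1),'F safe',f.round(1),'rpy',s['tcp_rot'].round(1),'gap',round(s['finger_gap'],1),'j',s['joint_pos'].round(0))
E
python3 -c "
from h import *
st()"
```

```text
t 7.35 dx dy dz [ 1.3 -0.  16.4] th 0.206 rad 80.4 F safe [-3.3  0.  -2.3] rpy [-180.     0.    23.2] gap 8.6 j [28.  4. 86.  0. 90.  5.]
```

>>> apply_moves(targets="0 0 0 0.09 0 -0.47 0.7; 0 0 0 0.22 0 -0.93 0.7; 0 0 0 0.38 0 -1.38 0.7; 0 0 0 0.57 0 -1.82 0.7; 0 0 0 0.79 0 -2.25 0.7")

```text
time: 7.85
tool_pos: [493.6, 320.9, 290.3]
tcp_rot: [-180.0, 0.1, 23.2]
ft_force: [-8.9, -2.2, 0.9]
finger_gap: 8.6
```

```bash
python3 -c "
from h import *
st()"
```

```text
t 7.85 dx dy dz [ 8.8  0.1 39.3] th 0.504 rad 81.3 F safe [-9.1  1.5  0.9] rpy [-1.80e+02  1.00e-01  2.32e+01] gap 8.6 j [28.  5. 83.  0. 92.  5.]
```

>>> apply_moves(targets="0 0 0 0.18 0 -0.41 0.7; 0 0 0 0.40 0 -0.81 0.7; 0 0 0 0.67 0 -1.20 0.7; 0 0 0 0.97 0 -1.56 0.7; 0 0 0 1.31 0 -1.90 0.7")

```text
time: 8.35
tool_pos: [505.7, 326.2, 310.2]
tcp_rot: [-180.0, 0.0, 23.2]
ft_force: [-10.5, -3.6, 5.9]
finger_gap: 8.8
```

```bash
python3 -c "
from h import *
st(); snapshot('top'); st(); snapshot('top'); st()"
```

```text
t 8.35 dx dy dz [22.   0.2 59.2] th 0.796 rad 82.8 F safe [-11.1   0.8   5.9] rpy [-180.     0.    23.2] gap 8.8 j [28.  7. 79.  0. 95.  5.]
t 8.4 dx dy dz [22.7  0.2 59.9] th 0.807 rad 82.9 F safe [-9.3  1.5  5.7] rpy [-180.    -0.    23.2] gap 8.9 j [28.  7. 79.  0. 95.  5.]
t 8.45 dx dy dz [22.6  0.2 59.9] th 0.806 rad 82.9 F safe [-9.   2.7  6.2] rpy [-1.80e+02 -1.00e-01  2.32e+01] gap 8.6 j [28.  7. 79.  0. 95.  5.]
```

>>> apply_moves(targets="0 0 0 0.28 0 -0.45 0.7; 0 0 0 0.65 0 -0.85 0.7; 0 0 0 1.05 0 -1.18 0.7; 0 0 0 1.45 0 -1.46 0.7; 0 0 0 1.87 0 -1.71 0.7")

```text
time: 8.95
tool_pos: [523.6, 334.1, 326.7]
tcp_rot: [-179.9, -0.0, 23.2]
ft_force: [-6.5, 2.5, 2.9]
finger_gap: 9.2
```

```bash
python3 -c "
from h import *
st(); snapshot('top'); snapshot('top'); st()"
```

```text
t 8.95 dx dy dz [41.6  0.5 75.7] th 1.101 rad 84.9 F safe [-5.   4.8  2.9] rpy [-179.9   -0.    23.2] gap 9.2 j [28. 10. 74.  0. 96.  5.]
t 9.05 dx dy dz [42.   0.4 76. ] th 1.107 rad 84.9 F safe [-3.4  5.7  1.8] rpy [-1.799e+02 -1.000e-01  2.320e+01] gap 8.9 j [28. 10. 74.  0. 96.  5.]
```

>>> apply_moves(targets="0 0 0 0.42 -0.02 -0.20 0.7; 0 0 0 0.86 -0.04 -0.42 0.7; 0 0 0 1.31 -0.06 -0.60 0.7; 0 0 0 1.78 -0.08 -0.73 0.7; 0 0 0 2.25 -0.1 -0.84 0.7")

```text
time: 9.55
tool_pos: [544.5, 343.4, 335.5]
tcp_rot: [-180.0, -0.1, 23.1]
ft_force: [-3.1, 0.8, -1.5]
finger_gap: 9.2
```

```bash
python3 -c "
from h import *
st(); a=save('scene','s3'); b=save('top','t3'); st()
k=5
im=np.hstack([cv2.resize(a[140:260,225:305],None,fx=k,fy=k,interpolation=2),cv2.resize(b[150:270,230:300],None,fx=k,fy=k,interpolation=2)])
cv2.imwrite('pics/c3.png',im[:,:,::-1])"
```

```text
t 9.55 dx dy dz [64.5  0.8 84.5] th 1.389 rad 85.9 F safe [-2.6  2.  -1.5] rpy [-1.80e+02 -1.00e-01  2.31e+01] gap 9.2 j [28. 13. 69. -0. 98.  5.]
t 9.65 dx dy dz [64.8  0.8 84.4] th 1.392 rad 85.8 F safe [-2.4  2.3  5.8] rpy [-1.80e+02 -1.00e-01  2.31e+01] gap 8.9 j [28. 13. 69.  0. 98.  5.]
```

View pics/c3.png

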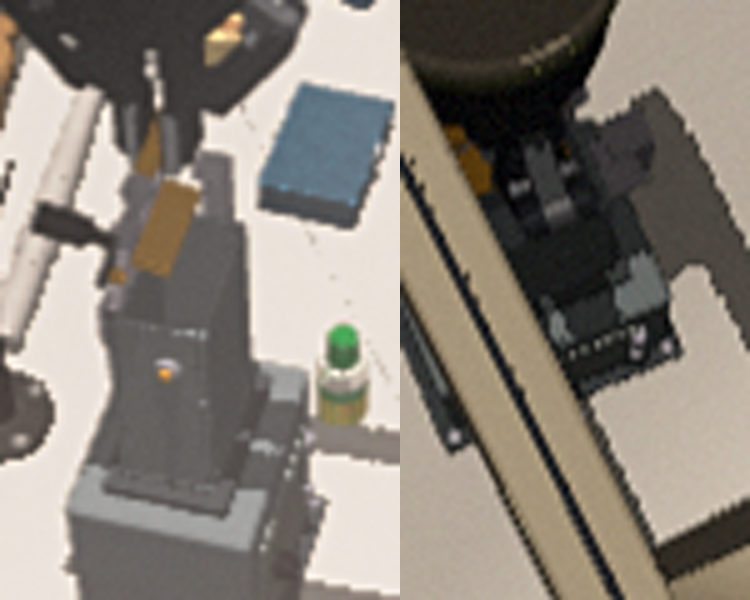

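>>> apply_moves(targets="0 0 0 0.4 0 -0.07 0.7; 0 0 0 0.8 0 -0.12 0.7; 0 0 0 1.15 0 -0.16 0.7; 0 0 0 1.4 0 -0.18 0.7; 0 0 0 1.5 0 -0.18 0.7")

```text
time: 10.15
tool_pos: [557.9, 349.4, 336.1]
tcp_rot: [-180.0, -0.0, 23.2]
ft_force: [-3.7, 2.6, 4.7]
finger_gap: 8.5
```

>>> apply_moves(targets="0 0 0 0 0 0 0.7; 0 0 0 0 0 0 0.7; 0 0 0 0 0 0 0.7; 0 0 0 0 0 0 0.7; 0 0 0 0 0 0 0.7")

```text
time: 10.65
tool_pos: [557.5, 349.2, 336.1]
tcp_rot: [-180.0, -0.0, 23.2]
ft_force: [-3.9, 3.6, 3.7]
finger_gap: 8.9
```

Run:
```python
from h import *
st(); a=save('scene','s4'); b=save('top','t4'); st()
for q in('lid_bar','lid_hinge'):
  for c in('scene','top'):
    for d in place_of(c,q)[:1]: print(c,q,d,atz(c,d['at'],262 if q=='lid_hinge' else 342))
k=6
im=cv2.resize(a[150:240,225:305],None,fx=k,fy=k,interpolation=cv2.INTER_CUBIC)
# predicted upright lid: bar line & hinge line & knob, from tool based hinge
H=np.array([559.1,348.8,262]);p=(H[0]-19*np.cos(np.radians(23.1)),H[1]-19*np.sin(np.radians(23.1)),23.1)
def L(Ps,col):
    q=np.array([[(v[1]-225+.42)*k,(v[0]-150+.42)*k] for v in (proj('scene',S(p,P)) for P in Ps)]).astype(int)
    cv2.polylines(im,[q],False,col,1)
im=np.ascontiguousarray(im[:,:,::-1])
L([(19,-36,342),(19,36,342),(19,36,262),(19,-36,262)],(0,0,255))
L([(41,14,284),(59,14,284)],(0,255,0)); L([(21.5,14,284),(41,14,284)],(255,255,0))
cv2.imwrite('pics/c4.png',im)
```

```text
t 10.65 dx dy dz [78.7  1.  85.1] th 1.555 rad 85.1 F safe [-2.2  4.9  3.7] rpy [-180.    -0.    23.2] gap 8.9 j [28. 16. 66.  0. 98.  4.]
t 10.75 dx dy dz [78.7  1.  85.1] th 1.555 rad 85.1 F safe [-0.7  4.9  4.1] rpy [-180.    -0.    23.2] gap 9.0 j [28. 16. 66.  0. 98.  4.]
scene lid_bar {'at': [167.6, 249.6], 'confidence': 0.66} [552.26759564 356.11994369 342.        ]
top lid_bar {'at': [166.1, 246.4], 'confidence': 0.44} [558.36145771 349.7212182  342.        ]
scene lid_hinge {'at': [190.1, 250.3], 'confidence': 0.64} [559.95579467 353.3794757  262.        ]
top lid_hinge {'at': [176.5, 247.2], 'confidence': 0.82} [561.01182938 351.76283326 262.        ]
```

View pics/c4.png

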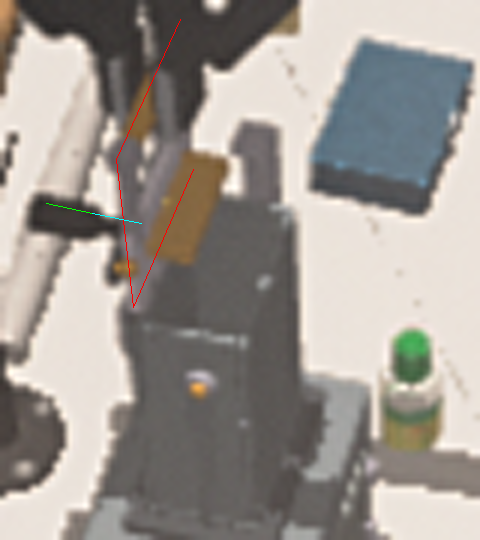

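>>> apply_moves(targets="0 0 0 0.04 -0.02 -0.02 0.7; 0 0 0 0.08 -0.04 -0.04 0.7; 0 0 0 0.13 -0.06 -0.06 0.7; 0 0 0 0.16 -0.08 -0.06 0.7; 0 0 0 0.16 -0.08 -0.06 0.7")

```text
time: 11.45
tool_pos: [558.8, 349.9, 336.1]
tcp_rot: [180.0, 0.1, 23.1]
ft_force: [-2.8, 0.1, 1.3]
finger_gap: 8.9
```

>>> apply_moves(targets="0 0 0 0 0 0 0.7; 0 0 0 0 0 0 0.7; 0 0 0 0 0 0 0.7; 0 0 0 0 0 0 0.7; 0 0 0 0 0 0 0.7")

```text
time: 11.95
tool_pos: [558.8, 349.9, 336.1]
tcp_rot: [180.0, 0.0, 23.1]
ft_force: [0.1, -3.1, -2.5]
finger_gap: 8.8
```

Run:
```python
from h import *
for i in range(3):
    st(); snapshot('scene')
print(sense()['qd'].round(2))
```

```text
t 11.95 dx dy dz [80.2  1.1 85.1] th 1.573 rad 85.1 F safe [-1.1 -2.9 -2.5] rpy [180.    0.   23.1] gap 8.8 j [28. 16. 66. -0. 98.  4.]
t 12.0 dx dy dz [80.2  1.1 85.1] th 1.573 rad 85.1 F safe [-2.5 -3.9 -2.9] rpy [180.    0.   23.1] gap 9.0 j [28. 16. 66. -0. 98.  4.]
t 12.05 dx dy dz [80.2  1.1 85.1] th 1.573 rad 85.1 F safe [-1.7 -4.2 -3.7] rpy [180.    0.   23.1] gap 8.9 j [28. 16. 66. -0. 98.  4.]
[-0.06 -0.11 -0.02  0.1   0.02  0.05]
```

```bash
python3 -c "
from h import *
print(hand_in()); st()"
```

```text
the job is handed in; nothing more can be done
None
the job is handed in; nothing more can be done
```

I drew the bolt left until it came up against its stop. I then took the lid by its brass bar, swung it slowly up to its balance point, and handed in at about 12 s with the bar still gripped.

**Last checks**
- **Lid angle:** the bar stood 80.2 mm back from its shut position, against 80 mm for upright. That gives about 90° from x and z readings, with an estimated error of 1–2°. The arm was still and the wrist forces were under 5 N.
- **Grip:** the opening was 8.9 mm on the 10 mm bar.
- **Picture check:** an overlay taken about 1.5 mm before the final position agreed with an upright lid within about 2 pixels. I took no overlay at the final position.

**What disagreed**
- **Bolt travel:** I measured only about 19 mm, not 22 mm. The bolt then held firm at about 20 N, and the lid rose freely afterwards. I take this as the bolt having started about 3 mm open, but I could not read the joint directly.
- **Bar in the fingers:** the tool ended about 5 mm higher than a true arc would put it. The bar probably rolled towards the fingertips as it turned.
- **Hinge position:** the recognition networks put the hinge 1–3 mm further back than my own fits. I settled close to my fits.
- **Bystanders:** I saw nothing disturbed in the views I looked at, but I did not check each item separately.

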